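Set a bar to the work stop and close up the vise

ROBOT

A 7-joint arm with a two-finger parallel gripper is mounted at the origin on the work surface. World frame = base frame: x ahead of the robot, y to its left, z up, the work surface at z = 0. Lengths are in m, angles in rad, forces in N, time in s.
With the tool pointing down it reaches from about 0.35 to 0.9 m from the base axis. Payload 8.1 kg.
Tool frame: the origin (TCP) lies on the centre line of the jaws, within the pads' length; the fingertips stand 22 mm ahead of it and the grasp point (between the pads) lies 3 mm ahead of it; z points along the fingers, y is the direction in which the jaws open and shut (so a half turn about z gives the same grasp; the last joint's range is limited). The gripper opens to 92 mm and grips with 3 to 60 N. Pads are 19 mm wide; open, the fingers measure 130 mm over their backs; the gripper's body (75 mm by 190 mm) begins 47 mm behind the grasp point.
Start: joints at [-0.103, 0.434, 0.025, 1.573, -0.012, 1.134, -0.075], TCP at [0.625, -0, 0.249] pointing down, gripper open.
Joint ranges: [-2.62, 2.62], [-0.44, 2.09], [-1.27, 1.32], [0.08, 2.57], [-1.32, 4.46], [0.12, 2], [-2.74, 2.74]. Speed limits (rad/s): [2.22, 2.22, 3.01, 3.01, 3.14, 3.14, 3.14].

INTERFACE

Orientations are given as [roll, pitch, yaw] about the fixed x, y, z axes, in that order (R = Rz(yaw) Ry(pitch) Rx(roll)).
In Python, from plant import r, eyes gives the robot as it stands.
- The arm moves only by the tool send_rows, never from a script. Its argument "increments" is a list of rows, each a list of 7 numbers: the turn, a rotation vector about the world's x, y, z in rad, then the shift along the world's x, y, z in m, then the opening, from 0 (shut) to 1 (fully open). In form: [[rx, ry, rz, x, y, z, grip], ...]. A call has 1 to 10 rows; each row shifts and turns the commanded pose from where the row before left it; what a row does not reach is not made up. A row lasts 1/10 s, in which the tool goes at most 50 mm and 8.59 degrees, less where a joint would pass 70% of its speed; a pose out of reach is approached as far as the arm can. A call is refused whole if a number of a shift passes 0.05 or a number of a turn 0.15, either way. A call with a gripper value outside its range is refused whole. The fingers move at their own pace and stop on an object; the grip force is fixed at half the most. Time passes only in rows, so rows that do not move let the fingers close. It gives the time, the measured TCP pose, the force and the opening at its end, in the units of the state.
- r.get_state(): the state, without advancing time (a new reading comes with each control period).
- eyes.camera(name): name is "scene" or "side" or "wrist"; returns (picture, depth): 420x560x3 uint8, red, green, blue; 420x560 float32, m along the optical axis (not along the pixel's ray), 0 where there is no reading.
- eyes.get_calibration(name): a dict with "intrinsics" (3x3 intrinsics, pixels), "D" ([k1, k2, p1, p2, k3] as OpenCV has them; the pictures are not rectified), "pose" (4x4, takes a point from camera to world coordinates). Camera axes: x right, y up, looking along -z (the intrinsics and any distortion apply to the point x, -y, -z); pixel columns grow to the right and rows downward; lengths in m; the calibration is good to about 2 mm. A picture is of the moment at which its call begins: read the wrist's pose just before it. get_calibration takes no time and is no camera call; for the wrist camera it gives the pose at the moment of the call.
- r.sign_off(): hands the job in, once; it reports no verdict.
Trained networks look in the newest picture that a camera, given by its name, has taken for a name from the list of things; names that differ only in an ending like _2 or _b are one class to them, and where a whole thing is asked for, a point or a joint stands for the part that bears it (a point fixed in the world has none). Each returns a list of dicts, best first, with "p" (0 to 1); they miss things now and then, are a little off and sometimes report something else, mostly with a low value. They report only what shows in the picture. A call takes as long as a camera call. They do not tell look-alikes from the thing itself.
- eyes.recognise(label, camera): "uv" ([column, row] in pixels, amid what is visible of it).
The state is a dict: "clock": time; "qpos": joint angles; "qvel": joint speeds; "tau": joint torques, N m; "ee_pos": TCP position; "eef_rot": TCP orientation; "wrist_force": force on the tool from outside, world axes, zero at the start; "wrist_torque": the same for the moment, N m; "grip_width": opening from 0.0 (shut) to 1.0 (fully open).
Only numpy, scipy, OpenCV 4.12 (cv2) and the standard library are available. Lean on these libraries where they do the work, as an engineer would, in place of code of your own. Each camera call takes 0.05 s, during which the arm holds its last target. There are 200 camera calls.

TASK

The aluminium bar lies loose between the open jaws of the machine vise, waiting to be drilled. With the fingertips, push the bar along until its far end rests against the work stop, and push the sliding jaw up (for instance at the spindle's end) until the bar sits square and without play between both jaws, its end still at the stop. Only push, and gently: do not pinch or ram anything, do not lift the bar or shift the work stop, leave the other things on the bench where they are, and take the hand away at the end.

Things in the scene. Friction and masses are not known exactly. Their poses are not given: they have to be found in the camera images.
- vise: Grey vise, bolted down. Origin: centre of its underside, on the bench. x axis: from spindle and handle towards the fixed jaw; y: along the jaws. Bed 110 mm wide, x -110 to +95 mm, top 30 mm above the bench. Jaws: y -55 to +55 mm, tops 62 mm above the bench; the fixed jaw's face is at x = +45 mm. Nut block 64 mm wide, 60 mm high at x -110 to -90 mm.
- jaw (a joint): Clear opening between the two jaw faces, m (0 shut, 0.09 fully open). Sliding jaw, spindle, hub and cross handle slide as one piece along the vise's x axis; pushed towards the vise's +x the opening shrinks. Needs about 5 N to move and stays where it is left.
- hub_end (a point): Centre of the free end face of the spindle hub, a dark steel cylinder 26 mm across, 32 mm long, axis 44 mm above the bench; faces the vise's -x, moves with the sliding jaw, whose face is 182 mm from here towards the vise's +x. A cross handle 115 mm long, 9 mm thick (15 mm ball ends 32 and 56 mm above the bench), runs through the hub 11 mm in from this end.
- stop_face (a point): Point on the work stop's contact face in line with the bar when that lies against the fixed jaw; 47 mm above the bench; the face looks to the vise's +y. The stop is a plain steel finger 62 mm long along the vise's x, 10 mm thick, 16 mm high, clamped on a rod at the fixed jaw's side, 80 to 100 mm to the -y side of the vise's middle (varies); slips above about 120 N.
- bar_mid (a point): Middle of the loose aluminium bar, 170 x 30 x 30 mm, 0.3 to 0.55 kg, lying on the vise's bed between the jaws with both ends sticking out (its middle 45 mm above the bench). Its y axis is its length and lies roughly along the vise's y axis. Sliding it takes about 3 to 10 N.
- bar_stop_end (a point): Centre of the bar's end face that must come to the work stop (the end on the vise's -y side, away from the robot).
- bar_push_end (a point): Centre of the bar's other end face (vise's +y side, nearer the robot); it stands clear of the jaws by 15 mm or more throughout.
- hammer: Bystander: hammer lying on the bench.
- channel: Bystander: folded steel channel 120 x 45 x 30 mm with holes.
- drill_case: Bystander: open blue drill case, 80 x 130 mm.
- oil: Bystander: white plastic bottle 54 mm across, 130 mm tall.
- bar: The same loose bar as a whole; origin at the centre of its underside.
Not all that is in view belongs to the job. Of the things that look like the bar, the middle-sized one is meant.

How it is judged:
By the outcome, as a careful person would: the job done as asked, in the order asked, and still so for the second after the job is handed in, with the robot touching nothing.
It also fails if it takes over 48 s, if anything falls off the work surface, if the arm or the gripper's body presses on something with over 40 N, if the wrist force passes 120 N, or if a joint passes its speed limit or range.

## Working session

There is one attempt and no reset: what is moved stays moved. The work goes in short steps, Python scripts to look and compute and a tool call to move; the robot and the scene stay as the last step left them, time stands still between calls to the robot, and variables do not carry over. Pictures are saved under pics/ and viewed, about 8 in all and at most 12, crops included, and the job is handed in when it is done.

Besides the shell and the picture viewer there is one more tool, called after ">>>" by a JSON object that holds its "fn" and its "kwargs", one argument or row to a line. send_rows: Moves the arm, as the interface text tells. Its arguments: {"type":"object","properties":{"increments":{"type":"array","items":{"type":"array","items":{"type":"number"}}}},"required":["increments"]}

```bash
ls; mkdir -p pics
cat > h.py <<'E'
import numpy as np, cv2
from plant import r, eyes
def snap(n,fn=None):
    c=eyes.get_calibration(n); p,d=eyes.camera(n)
    if fn: cv2.imwrite('pics/'+fn,cv2.cvtColor(p,cv2.COLOR_RGB2BGR))
    return p,d,c
def ray(c,uv):
    K=np.array(c['intrinsics'],float);D=np.array(c['D'],float);T=np.array(c['pose'])
    u=cv2.undistortPoints(np.array(uv,float).reshape(-1,1,2),K,D).reshape(-1,2)
    v=np.c_[u[:,0],-u[:,1],-np.ones(len(u))]
    return T[:3,3],v@T[:3,:3].T
def atz(c,uv,z):
    o,v=ray(c,uv); return o+v*((z-o[2])/v[:,2])[:,None]
def dep(c,d,uv):
    o,v=ray(c,uv); uv=np.array(uv).reshape(-1,2).round().astype(int)
    return o+v*d[uv[:,1],uv[:,0]][:,None]
def cloud(c,d):
    H,W=d.shape; uu,vv=np.meshgrid(np.arange(W),np.arange(H))
    o,v=ray(c,np.stack([uu,vv],-1).reshape(-1,2))
    P=(o+v*d.reshape(-1,1)).reshape(H,W,3); P[d==0]=np.nan; return P
E
python3 - <<'E'
from h import *
np.set_printoptions(precision=4,suppress=True)
s=r.get_state(); print(s)
for n in ['scene','side','wrist']:
    p,d,c=snap(n,n+'1.png'); print(n,c['pose'][:3,3],-c['pose'][:3,2])
    for l in ['vise','jaw','hub_end','stop_face','bar_mid','bar_stop_end','bar_push_end','bar']:
        q=eyes.recognise(l,n)
        print(l,[(np.round(x['uv']),round(x['p'],2),dep(c,d,x['uv'])[0]) for x in q[:4]])
import cv2
E
python3 -c "
import cv2,numpy as np
a=[cv2.imread('pics/%s1.png'%n) for n in('scene','side','wrist')]
"
```

```text
pics
{'clock': 0.0, 'qpos': array([-0.1026,  0.4352,  0.025 ,  1.5741, -0.0116,  1.134 , -0.0751]), 'qvel': array([-0.002 ,  0.0008,  0.0009, -0.0002, -0.0002, -0.0005, -0.0004]), 'tau': array([  0.0004, -66.7854,   0.9849, -31.4464,  -0.0605,   0.0428,
         0.0001]), 'ee_pos': array([ 0.6245, -0.0001,  0.248 ]), 'eef_rot': array([-3.14  ,  0.0002,  1.5707]), 'wrist_force': array([ 0.0529,  0.4799, -0.194 ]), 'wrist_torque': array([ 0.0085,  0.0334, -0.0109]), 'grip_width': 0.9964930787265806}
scene [ 1.415  -0.247   0.9848] [-0.6946  0.1816 -0.6961]
vise [(array([316., 257.]), 0.64, array([0.6569, 0.0343, 0.0658]))]
jaw [(array([300., 253.]), 0.86, array([ 0.6354, -0.0012,  0.0663])), (array([357., 274.]), 0.69, array([ 0.6809,  0.138 , -0.0002]))]
hub_end [(array([300., 254.]), 0.91, array([0.6318, 0.0015, 0.0561]))]
stop_face [(array([358., 271.]), 0.54, array([0.7103, 0.1249, 0.0496]))]
bar_mid [(array([326., 237.]), 0.86, array([0.5947, 0.0787, 0.062 ])), (array([270., 218.]), 0.77, array([ 0.4601, -0.0366,  0.0235])), (array([336., 163.]), 0.76, array([0.2922, 0.205 , 0.044
[... 2475 characters left out ...]
), 0.55, array([ 0.4635, -0.0207,  0.0209]))]
bar_stop_end [(array([224.,  96.]), 0.86, array([0.5753, 0.0903, 0.0589])), (array([136., 198.]), 0.58, array([ 0.4596, -0.0213,  0.021 ])), (array([28., 22.]), 0.58, array([0.378 , 0.1677, 0.0426]))]
bar_push_end [(array([224., 100.]), 0.96, array([0.5755, 0.087 , 0.0591])), (array([136., 197.]), 0.56, array([ 0.4609, -0.0204,  0.0215])), (array([29., 18.]), 0.55, array([0.3787, 0.1715, 0.0419])), (array([262., 175.]), 0.5, array([0.6104, 0.0141, 0.0609]))]
bar [(array([226.,  96.]), 0.92, array([0.5769, 0.0906, 0.0584])), (array([32., 21.]), 0.89, array([0.3813, 0.1684, 0.0418])), (array([135., 194.]), 0.71, array([ 0.4596, -0.0175,  0.0204]))]
```

View pics/scene1.png

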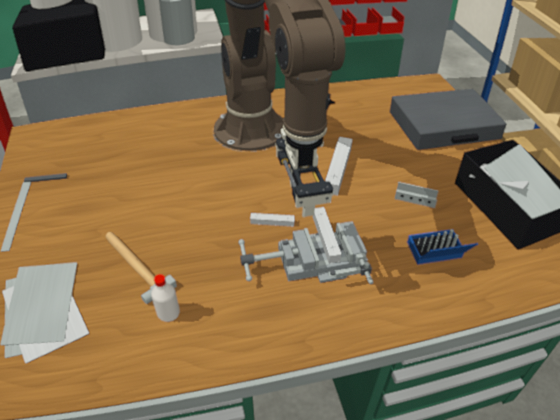

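View pics/wrist1.png

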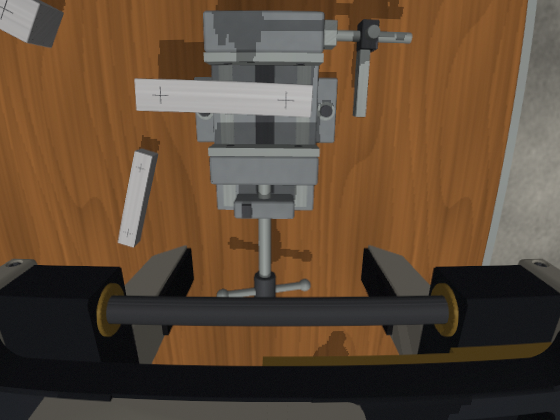

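The wrist picture shows three look-alikes: the bar in the vise (wrist pixel 224,97), a short one on the bench (137,197) and a long one (30,20). The middle-sized one is the bar in the vise. The vise's +x points along world +y, and the stop finger is at about (361,85).

Run:
```python
from h import *
np.set_printoptions(precision=4,suppress=True)
p,d,c=snap('wrist'); np.savez('w1.npz',p=p,d=d,T=c['pose'],K=c['intrinsics'],D=c['D'])
im=cv2.cvtColor(p,cv2.COLOR_RGB2BGR)[0:310,115:425]
cv2.imwrite('pics/w1c.png',cv2.resize(im,(596,596),interpolation=cv2.INTER_CUBIC))
P=cloud(c,d)
for n,uv in dict(bartop=(224,97),short=(137,197),bedge=(264,130),jawtop=(264,172),fixtop=(264,35),bench=(440,200)).items(): print(n,P[uv[1],uv[0]])
# bar mask: bright, flat on z
m=(p.min(2)>150)&(abs(P[...,2]-0.06)<0.012)
k,lab,st,_=cv2.connectedComponentsWithStats(m.astype(np.uint8))
i=1+np.argmax(st[1:,4]); ys,xs=np.where(lab==i); print(st[i],np.median(P[...,2][lab==i]))
W=atz(c,np.c_[xs,ys],0.060)[:,:2].astype(np.float32); print(cv2.minAreaRect(W),cv2.boxPoints(cv2.minAreaRect(W)))
```

```text
bartop [0.5752 0.0894 0.0591]
short [ 0.4613 -0.0208  0.0207]
bedge [0.6118 0.0558 0.0297]
jawtop [0.6126 0.0169 0.0613]
fixtop [0.614  0.1433 0.0625]
bench [ 0.8301 -0.0312 -0.0012]
[ 135   79  178   38 5430] 0.059932511933137866
((0.5738116502761841, 0.08912533521652222), (0.029260341078042984, 0.16863533854484558), 87.37886047363281) [[0.4889 0.0784]
 [0.6574 0.0707]
 [0.6587 0.0999]
 [0.4903 0.1076]]
```

View pics/w1c.png

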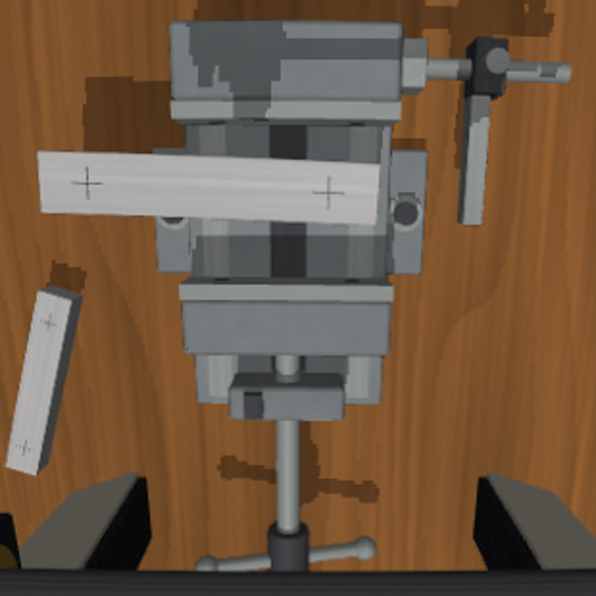

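Run:
```python
from h import *
np.set_printoptions(precision=4,suppress=True,linewidth=150)
z=np.load('w1.npz');p,d=z['p'],z['d'];c=dict(intrinsics=z['K'],D=z['D'],pose=z['T'])
P=cloud(c,d);Z=P[...,2]
F=[];S=[]
for u in range(215,320,8):
    top=np.where(abs(Z[:,u]-.062)<.006)[0]
    f=top[(top<75)].max(); sj=top[(top>120)&(top<200)]
    F.append(P[f,u]); S.append(P[sj.min(),u]); 
F=np.array(F);S=np.array(S);print(F[:, :],'\n',S)
for n,A in(('fixed',F),('slide',S)): 
    k=np.polyfit(A[:,0],A[:,1],1); print(n,k,np.degrees(np.arctan(k[0])))
# side edges of jaws
for v in (25,35,45,165,175,160):
    u=np.where(abs(Z[v,190:335]-.062)<.006)[0]+190; print(v,P[v,u.min()],P[v,u.max()])
# stop finger
m=(Z>.045)&(Z<.065); 
for v in range(55,122,6):
    u=np.where(m[v,345:385])[0]+345
    if len(u): print('stop',v,P[v,u.min()],P[v,u.max()])
print('bar left end', [P[v,135:141] for v in (95,)])
# hub
for uv in [(264,290),(264,275),(264,282),(222,295),(305,286)]: print(uv,P[uv[1],uv[0]])
```

```text
Traceback (most recent call last):
ValueError: zero-size array to reduction operation minimum which has no identity
```

```bash
cat > m.py <<'E'
from h import *
np.set_printoptions(precision=4,suppress=True,linewidth=150)
z=np.load('w1.npz');p,d=z['p'],z['d'];c=dict(intrinsics=z['K'],D=z['D'],pose=z['T'])
P=cloud(c,d);Z=P[...,2]
F=[];S=[]
for u in range(222,310,8):
    top=np.where(abs(Z[:,u]-.062)<.006)[0]
    f=top[(top<75)]; sj=top[(top>125)&(top<200)]
    if len(f):F.append(P[f.max(),u])
    if len(sj):S.append(P[sj.min(),u]) 
F=np.array(F);S=np.array(S);print(F[::3],'\n',S[::3])
for n,A in(('fixed',F),('slide',S)): 
    k=np.polyfit(A[:,0],A[:,1],1); print(n,k,np.degrees(np.arctan(k[0])))
for v in (25,35,45,160,165,175):
    u=np.where(abs(Z[v,190:335]-.062)<.006)[0]+190
    if len(u):print(v,P[v,u.min()],P[v,u.max()])
m=(Z>.045)&(Z<.065)
for v in range(55,122,6):
    u=np.where(m[v,345:385])[0]+345
    if len(u): print('stop',v,P[v,u.min()],P[v,u.max()])
for uv in [(264,290),(264,275),(264,282),(222,295),(305,286)]: print(uv,P[uv[1],uv[0]])
E
python3 m.py
```

```text
[[0.5745 0.1218 0.0585]
 [0.5971 0.1214 0.0603]
 [0.6193 0.1212 0.0612]
 [0.6415 0.1208 0.0572]] 
 [[0.5715 0.042  0.061 ]
 [0.5948 0.0415 0.0578]
 [0.6187 0.0412 0.0561]
 [0.6423 0.0411 0.0624]]
fixed [-0.0107  0.1278] -0.6119224815646219
slide [-0.0114  0.0484] -0.6515080529917894
25 [0.5599 0.1525 0.0617] [0.6774 0.1528 0.059 ]
35 [0.5595 0.1441 0.0617] [0.6777 0.1442 0.0593]
45 [0.5589 0.1356 0.0609] [0.6782 0.1357 0.0585]
160 [0.5588 0.0292 0.0611] [0.6656 0.0289 0.0601]
165 [0.5583 0.024  0.0602] [0.6658 0.0238 0.0599]
175 [0.5575 0.0135 0.0591] [0.6663 0.0133 0.0588]
stop 55 [0.7032 0.1287 0.0485] [0.7118 0.1279 0.0561]
stop 61 [0.7026 0.1233 0.048 ] [0.7117 0.1227 0.0543]
stop 67 [0.7026 0.118  0.0452] [0.713  0.1173 0.0544]
stop 73 [0.7028 0.1124 0.046 ] [0.7123 0.1119 0.0547]
stop 79 [0.7026 0.1067 0.048 ] [0.7126 0.1064 0.055 ]
stop 85 [0.7025 0.1012 0.0456] [0.7123 0.1009 0.0539]
stop 91 [0.7026 0.0954 0.0468] [0.7123 0.0953 0.0551]
stop 97 [0.703  0.0897 0.0463] [0.7118 0.0898 0.0551]
stop 103 [0.7032 0.084  0.0472] [0.711  0.0841 0.0558]
stop 109 [0.7029 0.0781 0.0454] [0.7119 0.0784 0.0537]
stop 115 [0.7026 0.0724 0.0486] [0.7119 0.0727 0.0552]
(264, 290) [ 0.6106 -0.122   0.0569]
(264, 275) [ 0.6106 -0.1058  0.051 ]
(264, 282) [ 0.6107 -0.1117  0.0565]
(222, 295) [ 0.5628 -0.125   0.0629]
(305, 286) [ 0.6595 -0.1283  0.0382]
```

>>> {"fn": "send_rows", "kwargs": {
  "increments": [
    [0,0,-0.01,-0.03,0.015,0,0],
    [0,0,0,-0.035,0.02,0,0],
    [0,0,0,-0.035,0.02,0,0],
    [0,0,0,-0.035,0.02,0,0],
    [0,0,0,-0.035,0.017,-0.02,0],
    [0,0,0,0,0,-0.045,0],
    [0,0,0,0,0,-0.045,0],
    [0,0,0,0,0,-0.04,0],
    [0,0,0,0,0,-0.03,0],
    [0,0,0,0,0,0,0]
  ]
}}

```text
clock: 2.4
ee_pos: [0.4527, 0.0913, 0.0659]
eef_rot: [-3.136, 0.002, 1.561]
wrist_force: [0.1, 0.1, 0.5]
grip_width: 0.179
```

Run:
```python
from h import *
np.set_printoptions(precision=4,suppress=True)
s=r.get_state(); print(s['clock'],s['ee_pos'],s['eef_rot'],s['wrist_force'],s['grip_width'])
p,d,c=snap('wrist','w2.png'); p,d,c=snap('side','s2.png'); 
cv2.imwrite('pics/s2c.png',cv2.resize(cv2.imread('pics/s2.png')[120:290,180:400],(776,600)))
```

```text
2.4 [0.4527 0.0913 0.0659] [-3.1356  0.0019  1.5609] [0.0829 0.1389 0.5412] 0.17919636786965268
```

View pics/w2.png

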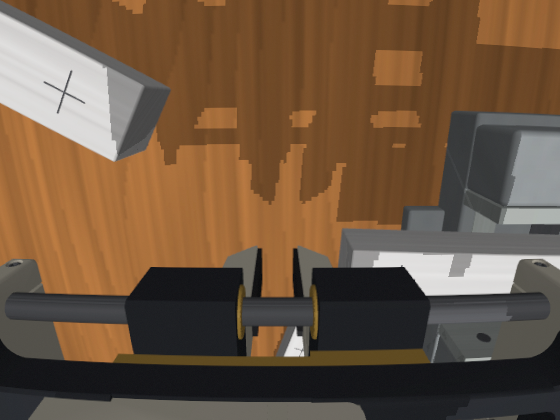

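View pics/s2c.png

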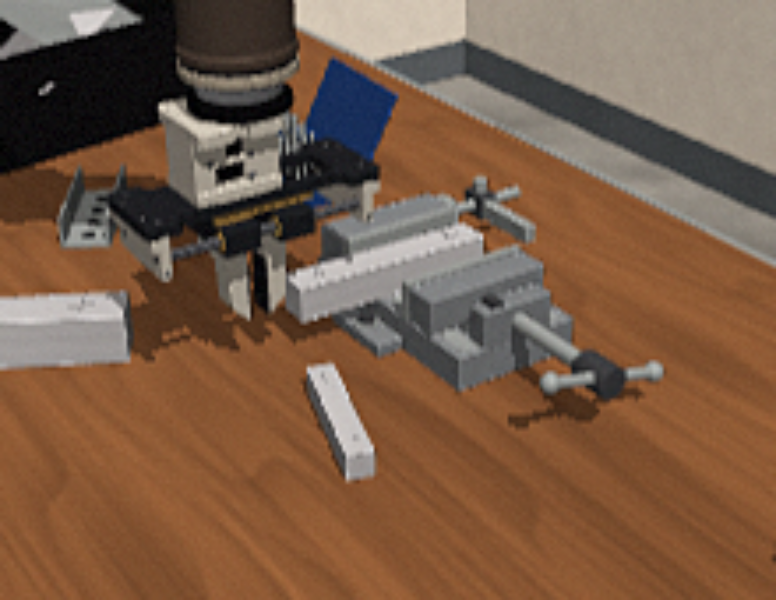

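The side view shows the closing fingers just short of the bar's near end, at about (290,290) in the crop, with the short bar clear of them. I'll lower a bit more and start pushing.

>>> {"fn": "send_rows", "kwargs": {
  "increments": [
    [0,0,0,0,0,-0.008,0],
    [0,0,0,0,0,-0.003,0],
    [0,0,0,0.004,0,0,0],
    [0,0,0,0.004,0,0,0],
    [0,0,0,0.004,0,0,0],
    [0,0,0,0.004,0,0,0],
    [0,0,0,0.003,0,0,0],
    [0,0,0,0.003,0,0,0],
    [0,0,0,0,0,0,0]
  ]
}}

```text
clock: 3.4
ee_pos: [0.4772, 0.0919, 0.0576]
eef_rot: [-3.141, 0.0, 1.561]
wrist_force: [-2.1, -0.6, -0.1]
grip_width: 0.006
```

>>> {"fn": "send_rows", "kwargs": {
  "increments": [
    [0,0,0,0.004,0,0,0],
    [0,0,0,0.004,0,0,0],
    [0,0,0,0.004,0,0,0],
    [0,0,0,0.004,0,0,0],
    [0,0,0,0.004,0,0,0],
    [0,0,0,0,0,0,0]
  ]
}}

```text
clock: 4.0
ee_pos: [0.4981, 0.092, 0.0579]
eef_rot: [3.14, -0.0, 1.56]
wrist_force: [-0.9, -0.7, 0.3]
grip_width: 0.006
```

```bash
cat > bar.py <<'E'
from h import *
np.set_printoptions(precision=4,suppress=True)
def bar(n,fn=None):
    p,d,c=snap(n,fn); P=cloud(c,d)
    m=(p.min(2)>150)&(abs(P[...,2]-0.06)<0.008)&(P[...,0]>.45)&(P[...,0]<.72)&(P[...,1]>.04)&(P[...,1]<.125)
    k,lab,st,_=cv2.connectedComponentsWithStats(m.astype(np.uint8))
    i=1+np.argmax(st[1:,4]); ys,xs=np.where(lab==i)
    W=atz(c,np.c_[xs,ys],0.060)[:,:2].astype(np.float32); q=cv2.minAreaRect(W)
    print(n,len(ys),q,'xmax',np.percentile(W[:,0],99.7),'xmin',np.percentile(W[:,0],.3)); return p,d,c
if __name__=='__main__':
    s=r.get_state(); print(s['clock'],s['ee_pos'],s['wrist_force'])
    import sys
    for n in ('scene','side','wrist'):
        try: bar(n,n+sys.argv[1]+'.png')
        except Exception as e: print(n,e)
E
python3 bar.py 3
```

```text
4.0 [0.4981 0.092  0.0579] [-0.9078 -0.7161  0.2693]
scene 542 ((0.6127927303314209, 0.08736645430326462), (0.03276308625936508, 0.14486710727214813), 88.66239166259766) xmax 0.68484116 xmin 0.5412499
side 279 ((0.5961948037147522, 0.07889010012149811), (0.04184316098690033, 0.17183536291122437), 87.53982543945312) xmax 0.68191403 xmin 0.51203734
wrist 4541 ((0.5659056901931763, 0.09737526625394821), (0.018431521952152252, 0.09656407684087753), 88.88228607177734) xmax 0.6136439 xmin 0.51875323
```

>>> {"fn": "send_rows", "kwargs": {
  "increments": [
    [0,0,0,0.003,0,0,0],
    [0,0,0,0.003,0,0,0],
    [0,0,0,0.002,0,0,0],
    [0,0,0,0.002,0,0,0],
    [0,0,0,0.001,0,0,0],
    [0,0,0,0,0,0,0]
  ]
}}

```text
clock: 4.75
ee_pos: [0.5082, 0.092, 0.0577]
eef_rot: [3.141, -0.0, 1.561]
wrist_force: [-3.0, 0.3, 1.7]
grip_width: 0.007
```

>>> {"fn": "send_rows", "kwargs": {
  "increments": [
    [0,0,0,0.001,0,0,0],
    [0,0,0,0.001,0,0,0],
    [0,0,0,0,0,0,0]
  ]
}}

```text
clock: 5.05
ee_pos: [0.5102, 0.092, 0.0577]
eef_rot: [3.141, -0.0, 1.561]
wrist_force: [-2.7, -0.9, 1.9]
grip_width: 0.006
```

>>> {"fn": "send_rows", "kwargs": {
  "increments": [
    [0,0,0,0.001,0,0,0],
    [0,0,0,0.001,0,0,0],
    [0,0,0,0,0,0,0]
  ]
}}

```text
clock: 5.35
ee_pos: [0.5123, 0.092, 0.0577]
eef_rot: [3.141, -0.0, 1.561]
wrist_force: [-2.8, -0.3, 1.3]
grip_width: 0.005
```

>>> {"fn": "send_rows", "kwargs": {
  "increments": [
    [0,0,0,0.001,0,0,0],
    [0,0,0,0,0,0,0]
  ]
}}

```text
clock: 5.55
ee_pos: [0.5132, 0.092, 0.0578]
eef_rot: [3.141, -0.0, 1.561]
wrist_force: [-3.8, -0.1, 0.7]
grip_width: 0.007
```

>>> {"fn": "send_rows", "kwargs": {
  "increments": [
    [0,0,0,0.001,0,0,0],
    [0,0,0,0,0,0,0]
  ]
}}

```text
clock: 5.75
ee_pos: [0.5142, 0.092, 0.0577]
eef_rot: [3.141, -0.0, 1.561]
wrist_force: [-2.9, -0.5, 1.6]
grip_width: 0.003
```

>>> {"fn": "send_rows", "kwargs": {
  "increments": [
    [0,0,0,0.001,0,0,0],
    [0,0,0,0,0,0,0]
  ]
}}

```text
clock: 5.95
ee_pos: [0.5146, 0.0919, 0.0577]
eef_rot: [-3.141, 0.0, 1.561]
wrist_force: [-5.1, -0.0, 3.4]
grip_width: 0.007
```

>>> {"fn": "send_rows", "kwargs": {
  "increments": [
    [0,0,0,0.001,0,0,0],
    [0,0,0,0,0,0,0]
  ]
}}

```text
clock: 6.15
ee_pos: [0.5146, 0.092, 0.0576]
eef_rot: [-3.139, 0.0, 1.561]
wrist_force: [-8.6, -0.7, 7.2]
grip_width: 0.006
```

```bash
python3 bar.py 4; python3 -c "
import cv2
a=cv2.imread('pics/scene4.png')[190:300,230:385];b=cv2.imread('pics/side4.png')[140:250,240:395]
cv2.imwrite('pics/c4.png',cv2.resize(cv2.hconcat([a,b]),(800,284),interpolation=cv2.INTER_CUBIC))"
```

```text
6.15 [0.5146 0.092  0.0576] [-8.5801 -0.6646  7.1966]
scene 623 ((0.6362226605415344, 0.09832904487848282), (0.05612033233046532, 0.15460100769996643), 88.04512786865234) xmax 0.7127142 xmin 0.55943006
side 276 ((0.6146436929702759, 0.07857055962085724), (0.17709271609783173, 0.046814195811748505), 3.2440435886383057) xmax 0.70079684 xmin 0.5292886
wrist 4103 ((0.582080602645874, 0.09767094254493713), (0.018445292487740517, 0.09632594883441925), 89.17931365966797) xmax 0.62976104 xmin 0.5349699
```

View pics/c4.png

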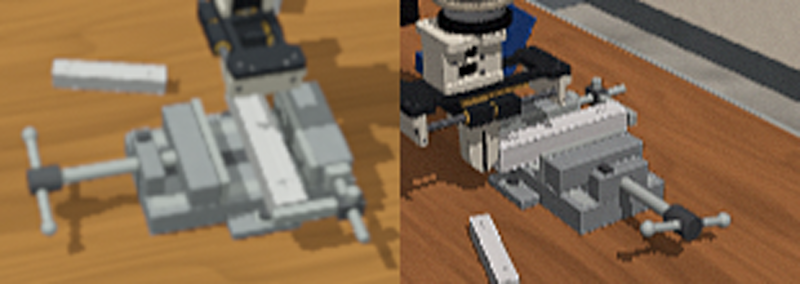

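The bar's end is at the stop finger: left half (315,210), with 8.6 N on the fingers and the arm stalled. Next is the jaw; first I'll check that the hand is clear of the bottle and hammer.

>>> {"fn": "send_rows", "kwargs": {
  "increments": [
    [0,0,0,-0.01,0,0,0],
    [0,0,0,-0.02,0,0,0],
    [0,0,0,0,0,0.045,0],
    [0,0,0,0,0,0.045,0],
    [0,0,0,0.03,-0.05,0.01,0],
    [0,0,0,0.03,-0.05,0,0],
    [0,0,0,0.03,-0.05,0,0]
  ]
}}

```text
clock: 7.0
ee_pos: [0.5647, -0.0373, 0.1575]
eef_rot: [3.137, 0.0, 1.562]
wrist_force: [0.4, 1.4, -0.4]
grip_width: 0.01
```

Run:
```python
from bar import *
bar('wrist','w5.png'); p,d,c=bar('scene','scene5.png'); P=cloud(c,d)
for l in('oil','hammer'):
    for q in eyes.recognise(l,'scene')[:2]: print(l,q['p'],dep(c,d,q['uv']))
m=(P[...,2]>.012)&(P[...,0]>.45)&(P[...,0]<.75)&(P[...,1]>-.3)&(P[...,1]<-.15)
print(m.sum(),np.nanmin(P[m],0) if m.any() else 0,np.nanmax(P[m],0) if m.any() else 0)
# handle/hub points
m=(P[...,2]>.012)&(P[...,2]<.08)&(P[...,0]>.5)&(P[...,0]<.7)&(P[...,1]>-.16)&(P[...,1]<-.1)
print(m.sum(),np.percentile(P[m],[1,50,99],axis=0))
```

```text
wrist 1746 ((0.6961686015129089, 0.09336523711681366), (0.043171320110559464, 0.024788932874798775), 89.22319793701172) xmax 0.70857066 xmin 0.68427485
scene 616 ((0.6225996017456055, 0.09686057269573212), (0.054271768778562546, 0.18077115714550018), 89.27030181884766) xmax 0.71271956 xmin 0.532622
oil 0.83 [[ 0.7104 -0.3258  0.0897]]
hammer 0.6 [[ 0.5476 -0.3956  0.025 ]]
hammer 0.38 [[0.63   0.0847 0.0616]]
0 0 0
301 [[ 0.5571 -0.1435  0.0337]
 [ 0.6154 -0.1312  0.0527]
 [ 0.6638 -0.1016  0.0654]]
```

>>> {"fn": "send_rows", "kwargs": {
  "increments": [
    [0,0,0,0.011,-0.042,0,0],
    [0,0,0,0.011,-0.042,0,0],
    [0,0,0,0.011,-0.043,0,0],
    [0,0,0,0,0,-0.03,0],
    [0,0,0,0,0,-0.04,0],
    [0,0,0,0,0,-0.033,0],
    [0,0,0,0,0,0,0],
    [0,0,0,0,0,0,0]
  ]
}}

```text
clock: 8.0
ee_pos: [0.5959, -0.1616, 0.0536]
eef_rot: [-3.141, -0.001, 1.562]
wrist_force: [-0.1, 0.1, 0.6]
grip_width: 0.007
```

```bash
cat > jaw.py <<'E'
from h import *
np.set_printoptions(precision=4,suppress=True)
def jaw(fn=None):
    s=r.get_state();p,d,c=snap('wrist',fn);P=cloud(c,d);Z=P[...,2]
    print(s['clock'],s['ee_pos'],s['wrist_force'])
    for x in (.57,.585,.60,.62,.635,.65):
        m=(abs(P[...,0]-x)<.003)&(Z>.05)&(Z<.07)&(P[...,1]>-.1)&(P[...,1]<.17)
        y=np.sort(P[...,1][m]); 
        if len(y)<5: continue
        g=np.where(np.diff(y)>.004)[0]; print(x,[(round(y[i],4),round(y[i+1],4)) for i in g],round(y[-1],4))
if __name__=='__main__':
    import sys; jaw('j'+sys.argv[1]+'.png')
E
python3 jaw.py 1
```

```text
8.0 [ 0.5959 -0.1616  0.0536] [-0.1053  0.1051  0.6438]
```

View pics/j1.png

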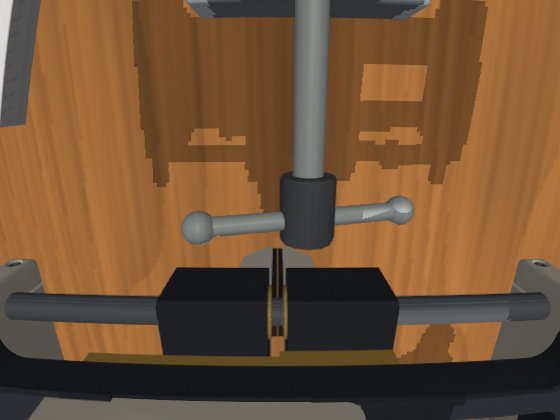

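The hub end is at about (308,240), right of the finger centre (278), so I shift +x by 14 mm and then push along +y.

Run:
```python
from h import *
c=eyes.get_calibration('wrist'); print(atz(c,[(308,245),(280,182),(337,182),(281,235),(335,235)],0.05), r.get_state()['ee_pos'])
```

```text
[[ 0.61226589 -0.14179967  0.05      ]
 [ 0.59930306 -0.11131757  0.05      ]
 [ 0.6244984  -0.11153021  0.05      ]
 [ 0.59960552 -0.13657845  0.05      ]
 [ 0.62476014 -0.13686012  0.05      ]] [ 0.59681391 -0.16212859  0.05469985]
```

>>> {"fn": "send_rows", "kwargs": {
  "increments": [
    [0,0,0,0.007,0,0,0],
    [0,0,0,0.007,0,0,0],
    [0,0,0,0,0.004,0,0],
    [0,0,0,0,0.004,0,0],
    [0,0,0,0,0.003,0,0],
    [0,0,0,0,0.003,0,0],
    [0,0,0,0,0.003,0,0],
    [0,0,0,0,0,0,0]
  ]
}}

```text
clock: 8.85
ee_pos: [0.61, -0.1468, 0.0535]
eef_rot: [3.141, 0.001, 1.56]
wrist_force: [1.7, -3.6, 0.2]
grip_width: 0.006
```

>>> {"fn": "send_rows", "kwargs": {
  "increments": [
    [0,0,0,0,0.004,0,0],
    [0,0,0,0,0.004,0,0],
    [0,0,0,0,0.004,0,0],
    [0,0,0,0,0.004,0,0],
    [0,0,0,0,0.004,0,0],
    [0,0,0,0,0.003,0,0],
    [0,0,0,0,0.003,0,0],
    [0,0,0,0,0.002,0,0],
    [0,0,0,0,0,0,0]
  ]
}}

```text
clock: 9.75
ee_pos: [0.6103, -0.1187, 0.0535]
eef_rot: [3.14, 0.001, 1.56]
wrist_force: [2.7, -4.2, 0.4]
grip_width: 0.004
```

>>> {"fn": "send_rows", "kwargs": {
  "increments": [
    [0,0,0,0,0.002,0,0],
    [0,0,0,0,0.002,0,0],
    [0,0,0,0,0.002,0,0],
    [0,0,0,0,0.002,0,0],
    [0,0,0,0,0.002,0,0],
    [0,0,0,0,0,0,0]
  ]
}}

```text
clock: 10.35
ee_pos: [0.6103, -0.1096, 0.0535]
eef_rot: [3.14, 0.002, 1.56]
wrist_force: [2.7, -5.7, 0.6]
grip_width: 0.003
```

```bash
python3 bar.py 6; python3 jaw.py 2;python3 -c "
import cv2
a=cv2.imread('pics/scene6.png')[190:300,230:385];b=cv2.imread('pics/side6.png')[140:250,240:395]
cv2.imwrite('pics/c6.png',cv2.resize(cv2.hconcat([a,b]),(800,284),interpolation=cv2.INTER_CUBIC))"
```

```text
10.35 [ 0.6103 -0.1096  0.0535] [ 2.7447 -5.6567  0.5745]
scene 764 ((0.6218838691711426, 0.08348608762025833), (0.18509426712989807, 0.06837567687034607), 3.246537923812866) xmax 0.7128622 xmin 0.52922404
side 122 ((0.5627614259719849, 0.09151408076286316), (0.07486192882061005, 0.040085192769765854), 7.377192497253418) xmax 0.60181403 xmin 0.52873516
wrist attempt to get argmax of an empty sequence
10.5 [ 0.6103 -0.1096  0.0535] [ 3.0577 -6.295  -0.6659]
0.57 [] -0.0798
0.585 [(np.float64(-0.0809), np.float64(-0.0335))] -0.0135
0.6 [(np.float64(-0.0654), np.float64(-0.0335))] -0.0139
0.62 [(np.float64(-0.065), np.float64(-0.0337)), (np.float64(-0.0142), np.float64(0.0102))] 0.0102
0.635 [] -0.0142
```

View pics/c6.png

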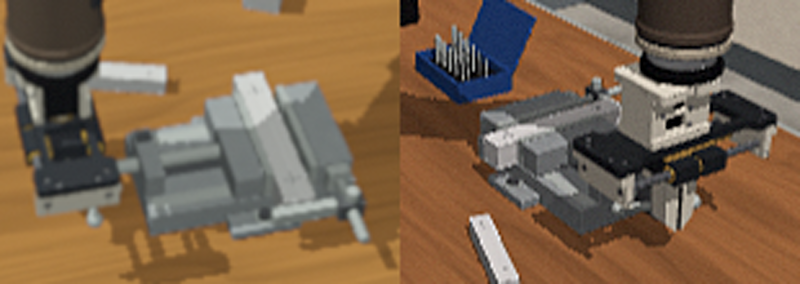

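The jaw is touching or almost touching the bar, with about 9 mm still open to the fixed jaw. I continue slowly.

>>> {"fn": "send_rows", "kwargs": {
  "increments": [
    [0,0,0,0,0.002,0,0],
    [0,0,0,0,0.002,0,0],
    [0,0,0,0,0.001,0,0],
    [0,0,0,0,0.001,0,0],
    [0,0,0,0,0,0,0]
  ]
}}

```text
clock: 11.05
ee_pos: [0.6104, -0.1038, 0.0535]
eef_rot: [3.14, 0.002, 1.559]
wrist_force: [2.6, -6.9, -1.1]
grip_width: 0.009
```

>>> {"fn": "send_rows", "kwargs": {
  "increments": [
    [0,0,0,0,0.001,0,0],
    [0,0,0,0,0.001,0,0],
    [0,0,0,0,0,0,0]
  ]
}}

```text
clock: 11.35
ee_pos: [0.6104, -0.1032, 0.0535]
eef_rot: [3.14, 0.003, 1.558]
wrist_force: [3.2, -10.1, -1.0]
grip_width: 0.006
```

Force is rising while the arm stalls. I'll back off and look from above before the final tightening.

>>> {"fn": "send_rows", "kwargs": {
  "increments": [
    [0,0,0,0,-0.01,0,0],
    [0,0,0,0,-0.02,0,0],
    [0,0,0,0,0,0.045,0],
    [0,0,0,0,0,0.045,0],
    [0,0,0,0,0.03,0.045,0],
    [0,0,0,0,0.045,0.01,0],
    [0,0,0,0,0.045,0,0],
    [0,0,0,0,0,0,0],
    [0,0,0,0,0,0,0]
  ]
}}

```text
clock: 12.25
ee_pos: [0.6091, -0.0102, 0.1945]
eef_rot: [-3.14, -0.001, 1.565]
wrist_force: [-0.3, -0.8, -0.1]
grip_width: 0.005
```

```bash
python3 bar.py 7; python3 jaw.py 3; python3 -c "
import cv2
a=cv2.imread('pics/j3.png')[0:220,150:450]
cv2.imwrite('pics/j3c.png',cv2.resize(a,(800,587),interpolation=cv2.INTER_CUBIC))"
```

```text
12.25 [ 0.6091 -0.0102  0.1945] [-0.3416 -0.7908 -0.1108]
scene 921 ((0.6207563281059265, 0.085791677236557), (0.06654588878154755, 0.1847333312034607), 89.72645568847656) xmax 0.7124897 xmin 0.5295058
side 45 ((0.6828646659851074, 0.09257131814956665), (0.040483660995960236, 0.035749077796936035), 84.5401840209961) xmax 0.70022535 xmin 0.6636737
wrist 650 ((0.6863979697227478, 0.11115138977766037), (0.03748565539717674, 0.011621907353401184), 0.863097071647644) xmax 0.70442927 xmin 0.66832924
12.4 [ 0.6094 -0.0138  0.1944] [0.9155 0.4872 0.1901]
0.57 [(np.float64(-0.0736), np.float64(0.054))] 0.1453
0.585 [(np.float64(-0.0137), np.float64(0.0537))] 0.1447
0.6 [(np.float64(-0.0136), np.float64(0.0536))] 0.1442
0.62 [(np.float64(-0.059), np.float64(-0.0333)), (np.float64(-0.0137), np.float64(0.013)), (np.float64(0.013), np.float64(0.0235)), (np.float64(0.0311), np.float64(0.0371)), (np.float64(0.043), np.float64(0.0504))] 0.1441
0.635 [(np.float64(-0.0138), np.float64(0.0531))] 0.1439
0.65 [] 0.144
```

View pics/j3c.png

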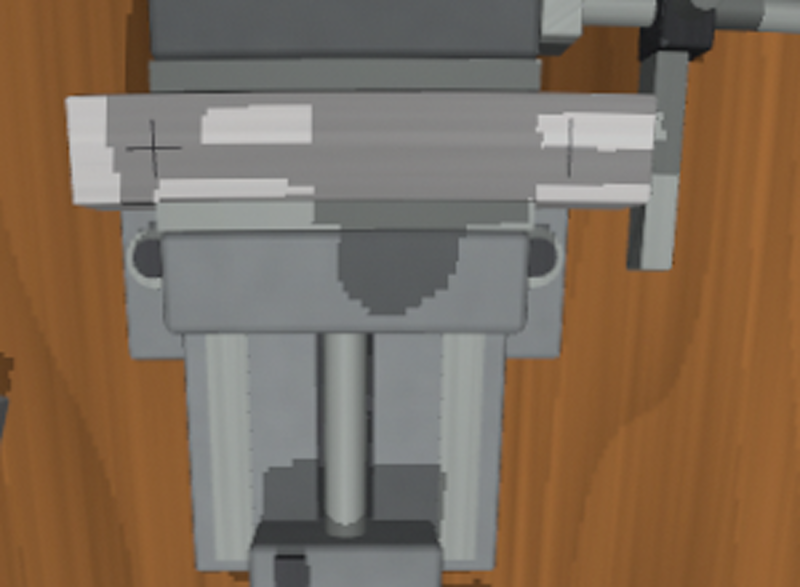

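The bar lies square between both jaws, left end at (70,150), with its right end meeting the stop finger at about (655,150). I'll nudge the bar's near end to make sure of the stop contact before the final tightening.

>>> {"fn": "send_rows", "kwargs": {
  "increments": [
    [0,0,0,-0.03,0.03,0,0],
    [0,0,0,-0.035,0.03,0,0],
    [0,0,0,-0.035,0.03,0,0],
    [0,0,0,-0.03,0.03,0,0],
    [0,0,0,0,0,-0.04,0],
    [0,0,0,0,0,-0.04,0],
    [0,0,0,0,0,-0.04,0],
    [0,0,0,0,0,-0.015,0],
    [0,0,0,0,0,0,0]
  ]
}}

```text
clock: 13.35
ee_pos: [0.4783, 0.1061, 0.0576]
eef_rot: [-3.137, 0.002, 1.559]
wrist_force: [-0.5, 0.2, 0.6]
grip_width: 0.006
```

>>> {"fn": "send_rows", "kwargs": {
  "increments": [
    [0,0,0,0.01,0,0,0],
    [0,0,0,0.01,0,0,0],
    [0,0,0,0.006,0,0,0],
    [0,0,0,0.004,0,0,0],
    [0,0,0,0.002,0,0,0],
    [0,0,0,0.001,0,0,0],
    [0,0,0,0,0,0,0]
  ]
}}

```text
clock: 14.05
ee_pos: [0.5127, 0.1077, 0.0598]
eef_rot: [-3.141, 0.0, 1.561]
wrist_force: [-0.3, -0.3, -0.2]
grip_width: 0.004
```

>>> {"fn": "send_rows", "kwargs": {
  "increments": [
    [0,0,0,0.001,0,0,0],
    [0,0,0,0.001,0,0,0],
    [0,0,0,0,0,0,0]
  ]
}}

```text
clock: 14.35
ee_pos: [0.5145, 0.1077, 0.0597]
eef_rot: [-3.141, 0.0, 1.561]
wrist_force: [-1.7, -0.4, -0.1]
grip_width: 0.004
```

>>> {"fn": "send_rows", "kwargs": {
  "increments": [
    [0,0,0,0.001,0,0,0],
    [0,0,0,0.001,0,0,0],
    [0,0,0,0,0,0,0]
  ]
}}

```text
clock: 14.65
ee_pos: [0.5147, 0.1077, 0.0595]
eef_rot: [-3.138, 0.001, 1.561]
wrist_force: [-7.8, -0.6, 6.1]
grip_width: 0.004
```

>>> {"fn": "send_rows", "kwargs": {
  "increments": [
    [0,0,0,0.001,0,0,0],
    [0,0,0,0.001,0,0,0],
    [0,0,0,0.001,0,0,0],
    [0,0,0,0,0,0,0]
  ]
}}

```text
clock: 15.05
ee_pos: [0.515, 0.1077, 0.0593]
eef_rot: [-3.133, 0.001, 1.562]
wrist_force: [-16.7, 1.0, 14.2]
grip_width: 0.007
```

>>> {"fn": "send_rows", "kwargs": {
  "increments": [
    [0,0,0,-0.015,0,0,0],
    [0,0,0,-0.02,0,0,0],
    [0,0,0,0,0,0.045,0],
    [0,0,0,0,0,0.045,0],
    [0,0,0,0.03,-0.045,0.01,0],
    [0,0,0,0.03,-0.045,0,0],
    [0,0,0,0.03,-0.045,0,0],
    [0,0,0,0.03,-0.045,0,0],
    [0,0,0,0.01,-0.045,0,0],
    [0,0,0,0,0,0,0]
  ]
}}

```text
clock: 16.05
ee_pos: [0.606, -0.1122, 0.1587]
eef_rot: [3.141, 0.005, 1.551]
wrist_force: [-0.4, -0.2, 0.1]
grip_width: 0.005
```

>>> {"fn": "send_rows", "kwargs": {
  "increments": [
    [0,0,0.01,0.004,-0.02,0,0],
    [0,0,0,0,0,0,0],
    [0,0,0,0,0,0,0]
  ]
}}

```text
clock: 16.35
ee_pos: [0.6091, -0.1227, 0.1587]
eef_rot: [-3.141, -0.0, 1.57]
wrist_force: [-0.6, 0.5, -0.1]
grip_width: 0.002
```

>>> {"fn": "send_rows", "kwargs": {
  "increments": [
    [0,0,0,0,0,-0.035,0],
    [0,0,0,0,0,-0.035,0],
    [0,0,0,0,0,-0.034,0],
    [0,0,0,0,0,0,0]
  ]
}}

```text
clock: 16.75
ee_pos: [0.606, -0.1207, 0.0509]
eef_rot: [-3.134, -0.002, 1.572]
wrist_force: [-0.9, 0.2, 0.4]
grip_width: 0.004
```

>>> {"fn": "send_rows", "kwargs": {
  "increments": [
    [0,0,-0.01,0.003,0.004,0.002,0],
    [0,0,0,0,0.004,0,0],
    [0,0,0,0,0.003,0,0],
    [0,0,0,0,0.002,0,0],
    [0,0,0,0,0.001,0,0],
    [0,0,0,0,0.001,0,0],
    [0,0,0,0,0.001,0,0],
    [0,0,0,0,0,0,0]
  ]
}}

```text
clock: 17.55
ee_pos: [0.6122, -0.107, 0.0569]
eef_rot: [-3.142, -0.0, 1.561]
wrist_force: [-0.0, -0.4, 0.1]
grip_width: 0.007
```

>>> {"fn": "send_rows", "kwargs": {
  "increments": [
    [0,0,0,0,0.001,0,0],
    [0,0,0,0,0.001,0,0],
    [0,0,0,0,0,0,0]
  ]
}}

```text
clock: 17.85
ee_pos: [0.6123, -0.1048, 0.0568]
eef_rot: [-3.141, -0.0, 1.561]
wrist_force: [0.4, 0.9, 0.1]
grip_width: 0.005
```

>>> {"fn": "send_rows", "kwargs": {
  "increments": [
    [0,0,0,0,0.001,0,0],
    [0,0,0,0,0.001,0,0],
    [0,0,0,0,0,0,0]
  ]
}}

```text
clock: 18.15
ee_pos: [0.6123, -0.1033, 0.0569]
eef_rot: [3.142, 0.0, 1.561]
wrist_force: [-0.3, -0.6, -1.0]
grip_width: 0.004
```

>>> {"fn": "send_rows", "kwargs": {
  "increments": [
    [0,0,0,0,0.001,0,0],
    [0,0,0,0,0.001,0,0],
    [0,0,0,0,0.001,0,0],
    [0,0,0,0,0,0,0]
  ]
}}

```text
clock: 18.55
ee_pos: [0.6123, -0.1031, 0.0569]
eef_rot: [3.141, 0.003, 1.558]
wrist_force: [1.1, -8.9, -1.3]
grip_width: 0.002
```

>>> {"fn": "send_rows", "kwargs": {
  "increments": [
    [0,0,0,0,0.001,0,0],
    [0,0,0,0,0.001,0,0],
    [0,0,0,0,0.001,0,0],
    [0,0,0,0,0,0,0]
  ]
}}

```text
clock: 18.95
ee_pos: [0.6122, -0.1031, 0.057]
eef_rot: [3.141, 0.006, 1.556]
wrist_force: [1.0, -16.0, -2.4]
grip_width: 0.005
```

>>> {"fn": "send_rows", "kwargs": {
  "increments": [
    [0,0,0,0,0.001,0,0],
    [0,0,0,0,0.001,0,0],
    [0,0,0,0,0.001,0,0],
    [0,0,0,0,0.001,0,0],
    [0,0,0,0,0,0,0],
    [0,0,0,0,0,0,0]
  ]
}}

```text
clock: 19.55
ee_pos: [0.6122, -0.103, 0.057]
eef_rot: [3.14, 0.01, 1.553]
wrist_force: [1.4, -25.5, -4.0]
grip_width: 0.007
```

>>> {"fn": "send_rows", "kwargs": {
  "increments": [
    [0,0,0,0,-0.005,0,0],
    [0,0,0,0,-0.01,0,0],
    [0,0,0,0,-0.02,0,0],
    [0,0,0,0,0,0.045,0],
    [0,0,0,0,0,0.045,0],
    [0,0,0,0,0.03,0.045,0],
    [0,0,0,0,0.045,0.02,0],
    [0,0,0,0,0.045,0.02,0],
    [0,0,0,0,0,0,0],
    [0,0,0,0,0,0,0]
  ]
}}

```text
clock: 20.55
ee_pos: [0.6124, -0.0081, 0.2291]
eef_rot: [3.141, -0.001, 1.565]
wrist_force: [0.0, -1.4, -0.3]
grip_width: 0.01
```

Run:
```python
from h import *
np.set_printoptions(precision=4,suppress=True)
s=r.get_state();p,d,c=snap('wrist','w8.png');P=cloud(c,d);Z=P[...,2]
print(s['clock'],s['ee_pos'],s['wrist_force'])
m=(abs(Z-.053)<.009)&(P[...,0]>.695)&(P[...,0]<.72)&(P[...,1]>.06)&(P[...,1]<.09)
print('stop finger x',np.percentile(P[m][:,0],[2,50,98]))
cv2.imwrite('pics/w8c.png',cv2.resize(cv2.imread('pics/w8.png')[0:220,150:450],(800,587),interpolation=cv2.INTER_CUBIC))
```

```text
20.55 [ 0.6124 -0.0081  0.2291] [ 0.0381 -1.4087 -0.2516]
stop finger x [0.7023 0.7063 0.7122]
```

View pics/w8c.png

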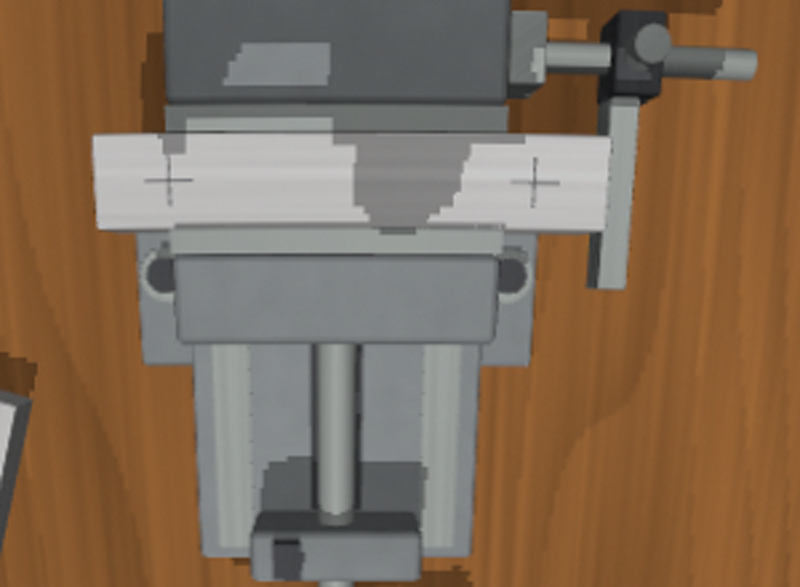

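The bar is seated flush between both jaws (crop rows 135 and 228), its right end meets the stop finger (608,180), and the stop has not moved.

```bash
python3 -c "
from plant import r
s=r.get_state();print(s['ee_pos'],s['wrist_force']);print(r.sign_off())"
```

```text
[ 0.61208279 -0.01015045  0.22838507] [ 0.69315729 -0.72173543  0.06648036]
the job is handed in; nothing more can be done
None
```

The bar's far end is against the work stop and the bar is held square between both jaws. I handed the job in at about 21 s, with the hand clear above the vise.

- **Pushing:** I pushed the bar along with closed fingertips to the stop, then pushed the sliding jaw up at the hub until it met the bar. I backed off, nudged the bar end against the stop again (about 17 N on the fingers), and pressed the hub home a last time (about 25 N).
- **Bar at the stop:** The finger stalled at the same place in both pushes, within 0.4 mm.
- **No play:** The hub did not move while the force rose from 9 to 25 N.
- **Stop not shifted:** The stop face measured x = 0.7023 m at the end against 0.7026 m before.
- **Final picture:** The bar lies flush and square between the jaws, with its end at the stop finger.
- **Failed or not done:** Once the jaw closed, my automatic bar outline in the images mixed in the vise's own surfaces and was no longer usable. Squareness therefore rests on the picture and the forces. I did not measure the other things on the bench again at the end, but the hand kept clear of them.

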